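# Open the folding drawing stand at the welding bench

### The arm

A 6-joint arm with a two-finger parallel gripper is mounted at the origin on the work surface. World frame = base frame: x ahead of the robot, y to its left, z up, the work surface at z = 0. Lengths are in m, angles in rad, forces in N, time in s.
With the tool pointing down it reaches from about 0.3 to 1 m from the base axis. Payload 5.1 kg.
Tool frame: the origin (TCP) lies on the centre line of the jaws, within the pads' length; the fingertips stand 25 mm ahead of it and the grasp point (between the pads) lies 6 mm ahead of it; y points along the fingers, z is the direction in which the jaws open and shut, and the axes are right-handed (so a half turn about y gives the same grasp; the last joint's range is limited). The gripper opens to 95 mm and grips with 3 to 60 N. Pads are 20 mm wide; open, the fingers measure 119 mm over their backs; the gripper's body (75 mm by 180 mm) begins 59 mm behind the grasp point.
Start: joints at [-1.231, 0.124, 1.65, -0, 1.367, -0.083], TCP at [0.267, -0.593, 0.215] pointing down, gripper open.
Joint ranges: [-2.61, 2.61], [-1.02, 2.33], [0.03, 2.71], [-1.35, 4.49], [0.32, 2.68], [-2.91, 2.91]. Speed limits (rad/s): [2.57, 2.57, 3.14, 3.14, 3.14, 3.14].

### API

Orientations are given as a rotation vector (axis times angle).
In Python, from cell import arm gives the robot as it stands. The module is installed in compiled form; this text tells all that it offers.
- The arm moves only by the shell command python3 -m crank 'ROWS' [FORCE]. ROWS is JSON, one flat list of numbers, 7 for each row, row after row: the shift along the world's x, y, z in m, then the turn, a rotation vector about the world's x, y, z in degrees, then the gripper's target within -1 to 1 (shut at 1, half-way at 0, fully open at -1). In form: [x, y, z, ax, ay, az, hand, x, y, z, ax, ay, az, hand, ...]. A call has 1 to 12 rows; each row shifts and turns the commanded pose from where the row before left it; what a row does not reach is not made up. A row lasts 1/12 s, in which the tool goes at most 41.7 mm and 7.16 degrees, less where a joint would pass 70% of its speed; a pose out of reach is approached as far as the arm can. A call with a gripper value outside its range is refused whole. The fingers move at their own pace and stop on an object; FORCE is the grip in N (left out, the last holds). Time passes only in rows, so rows that do not move let the fingers close. It gives the time, the measured TCP pose, the force and the opening at its end, in the units of the state.
- arm.observe(): the state, without advancing time (a new reading comes with each control period).
- arm.snapshot(name): name is "scene" or "top"; returns a dict with "image" (480x640x3 uint8, red, green, blue), "range_z" (480x640 float32, m along the optical axis (not along the pixel's ray), 0 where there is no reading), "fx", "fy", "cx", "cy" (pixels), "T" (4x4, takes a point from camera to world coordinates). Camera axes: x right, y down, z forward; pixel columns grow to the right and rows downward; lengths in m; the calibration is good to about 2 mm. A picture is of the moment at which its call begins.
- arm.close_job(): hands the job in, once; it reports no verdict.
Trained networks look in a picture, given as the dict that the camera call returned (one of the last four; its "shot" number tells which), for a name from the list of things; names that differ only in an ending like _2 or _b are one class to them, and where a whole thing is asked for, a point or a joint stands for the part that bears it (a point fixed in the world has none). Each returns a list of dicts, best first, with "conf" (0 to 1); they miss things now and then, are a little off and sometimes report something else, mostly with a low value. They report only what shows in the picture. A call takes as long as a camera call. They do not tell look-alikes from the thing itself.
- arm.masks_of(picture, name): "pixels" (480x640 bool, what is visible of it) and "box" ([left, top, right, bottom] in pixels, round what is visible of it).
The state is a dict: "t": time; "joint_pos": joint angles; "qvel": joint speeds; "joint_efforts": joint torques, N m; "tool_pos": TCP position; "eef_rot": TCP orientation; "contact_force": force on the tool from outside, world axes, zero at the start; "wrist_torque": the same for the moment, N m; "gripper_width": finger opening in m.
Only numpy, scipy, OpenCV 4.12 (cv2) and the standard library are available. Lean on these libraries where they do the work, as an engineer would, in place of code of your own. Each camera call takes 0.05 s, during which the arm holds its last target.

### The job

Set up the drawing for the next weld: take the folding stand with the orange grip bar and swing its panel up and over until it snaps fully open against its stop and stays there. Leave the stand with the blue grip bar folded, and let go at the end.

Things in the scene. Friction and masses are not known exactly. Their poses are not given: they have to be found in the camera images.
- orange_stand: Fixed base of the folding stand with the ORANGE grip bar: grey plate, x -70 to 100 mm, y -70 to 70 mm in its own frame, top 12 mm above the table. Origin on the table under the hinge line; z up, y along the hinge and the bar, x from the hinge to the free end of the folded panel. The hinge line is at x = 0, z = 26 mm.
- orange_bar (a point): Middle of the orange grip bar: 12 mm round, 100 mm long, along the stand's y; middle 80 mm free to grasp across from above. Folded: x 130, y 0, z 61 mm in the stand's frame, bare table below, 35 mm above the panel's mid-plane, 22 mm past its edge. Runs on a 134.6 mm circle about the hinge from 0.263 rad above level; fully open x -77, z 136. Axes: the stand's when folded, turn with panel.
- orange_panel (a joint): Angle (rad) of the orange stand's panel (aluminium, 8 to 108 mm from the hinge, 126 wide, 5 thick, 0.15 to 0.31 kg): 0 folded flat, 1.92 fully open, leaning back past upright on its stop, drawing showing. An over-centre spring holds it at either end: 2 to 4 N at the bar lift it from flat, it balances between 1.0 and 1.15, and beyond 1.3 it snaps open by itself.
- blue_panel (a joint): Angle (rad) of the panel of the other stand, the same in every respect but with a BLUE grip bar. It is folded (0) at the start and is not the one to open.
Things that resemble listed ones, but are neither listed nor needed, are in the scene too. What is shaped like the orange_stand but purple is not meant. Leave any turquoise look-alike of the part that bears blue_panel alone.

How it is judged:
By the outcome, as a careful person would: the job done as asked, in the order asked, and still so for the second after the job is handed in, with the robot touching nothing.
It also fails if it takes over 40 s, if anything falls off the work surface, if the arm or the gripper's body presses on something with over 40 N, if the wrist force passes 120 N, or if a joint passes its speed limit or range.

## Working session

There is one attempt and no reset: what is moved stays moved. The work goes in short steps, Python scripts to look and compute and a shell command to move; the robot and the scene stay as the last step left them, time stands still between calls to the robot, and variables do not carry over. Pictures are saved under pics/ and viewed, and the job is handed in when it is done.

```bash
mkdir -p pics; cat > h.py <<'E'
import numpy as np, cv2
from cell import arm
def snap(n,f):
    p=arm.snapshot(n); cv2.imwrite('pics/'+f,p['image'][:,:,::-1]); return p
def pts(p,mask):
    v,u=np.nonzero(mask&(p['range_z']>0)); z=p['range_z'][v,u]
    c=np.c_[(u-p['cx'])/p['fx']*z,(v-p['cy'])/p['fy']*z,z]
    return c@p['T'][:3,:3].T+p['T'][:3,3]
E
python3 - <<'E'
from h import *
s=arm.observe();print({k:np.round(v,3) for k,v in s.items()})
for n in('scene','top'):
    p=snap(n,n+'1.png');print(n,p['T'].round(3).tolist())
    np.savez(n+'.npz',**{k:v for k,v in p.items()})
    for m in ('orange_bar','orange_stand','blue_panel'):
        for r in arm.masks_of(p,m): 
            P=pts(p,r['pixels']);print(m,r['conf'],r['box'],r['pixels'].sum(),np.median(P,0).round(3) if len(P) else 0, p['image'][r['pixels']].mean(0).round())
E
```

```text
{'t': np.float64(0.0), 'joint_pos': array([-1.231,  0.125,  1.652, -0.   ,  1.367, -0.083]), 'qvel': array([ 0.001, -0.001,  0.002, -0.002, -0.   ,  0.001]), 'joint_efforts': array([ -0.   , -41.76 , -35.994,   0.078,   0.049,  -0.   ]), 'tool_pos': array([ 0.266, -0.592,  0.213]), 'eef_rot': array([-0.427,  1.99 , -1.986]), 'contact_force': array([ 0.042, -0.067,  0.187]), 'wrist_torque': array([ 0.055, -0.01 ,  0.029]), 'gripper_width': np.float64(0.095)}
scene [[-0.862, 0.318, -0.395, 0.886], [0.507, 0.529, -0.68, 0.679], [-0.008, -0.787, -0.617, 0.651], [0.0, 0.0, 0.0, 1.0]]
orange_bar 0.86 [437.0, 267.9, 517.3, 334.4] 2956 [0.331 0.319 0.029] [171.  98. 178.]
orange_bar 0.75 [200.7, 391.8, 331.5, 480.0] 6539 [0.796 0.372 0.03 ] [164.  92. 187.]
orange_bar 0.7 [267.3, 270.4, 355.3, 331.4] 2964 [0.603 0.16  0.029] [238. 223. 217.]
orange_stand 0.76 [433.3, 256.8, 528.3, 335.7] 4576 [0.317 0.311 0.028] [159.  93. 174.]
orange_stand 0.61 [198.5, 372.3, 362.9, 478.1] 10114 [0.766 0.37  0.029] [162.  91. 188.]
blue_panel 0.95 [231.4, 188.2, 306.7, 224.9] 1447 [ 0.536 -0.162  0.029] [2
[... 318 characters left out ...]
ge_bar 0.84 [144.8, 77.6, 208.5, 153.9] 2835 [0.799 0.376 0.031] [176.  80. 200.]
orange_bar 0.59 [154.5, 287.2, 237.6, 373.0] 3521 [0.332 0.315 0.03 ] [202. 103. 216.]
orange_bar 0.32 [238.1, 157.3, 328.2, 269.9] 5660 [0.568 0.144 0.028] [217. 212. 209.]
orange_stand 0.83 [238.6, 157.8, 331.3, 269.4] 5670 [0.568 0.144 0.028] [217. 213. 210.]
orange_stand 0.81 [142.7, 79.5, 223.4, 184.8] 5187 [0.762 0.366 0.029] [168.  76. 199.]
orange_stand 0.57 [158.3, 284.6, 258.1, 406.7] 6612 [0.302 0.3   0.028] [191.  99. 212.]
blue_panel 0.85 [407.3, 72.2, 460.4, 141.0] 2833 [ 0.805 -0.202  0.03 ] [ 21. 209. 217.]
blue_panel 0.66 [395.1, 186.1, 459.8, 261.5] 3377 [ 0.533 -0.168  0.03 ] [224. 228. 238.]
```

View pics/top1.png

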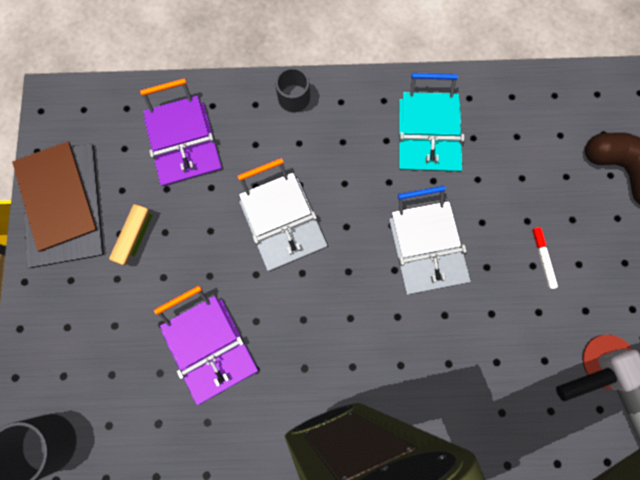

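View pics/scene1.png

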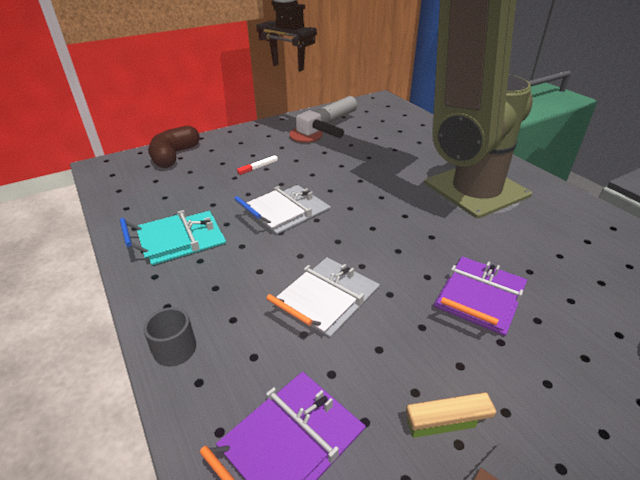

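The real orange stand (grey base, white sheet) sits at about (283,213) in top, with its bar at about (262,170). The purple and turquoise ones are look-alikes. Next I measure the bar and base.

```bash
python3 - <<'E'
from h import *
import math
for n,box in(('top',(230,150,300,190)),('scene',(262,290,318,330))):
    p=dict(np.load(n+'.npz'))
    im=p['image'].astype(int); m=np.zeros((480,640),bool); a,b,c,d=box
    m[b:d,a:c]=True; m&=(im[:,:,0]>150)&(im[:,:,2]<90)&(im[:,:,1]<170)&(im[:,:,0]-im[:,:,2]>110)
    P=pts(p,m); print(n,m.sum(),np.percentile(P,[5,50,95],axis=0).round(3).tolist())
    P=P[(P[:,2]>.05)&(P[:,2]<.075)]
    q=P[:,:2]; c=q.mean(0); w=np.linalg.svd(q-c,full_matrices=False)[2][0]; t=(q-c)@w
    lo,hi=t.min(),t.max(); print('len',hi-lo,'mid',c+w*(lo+hi)/2,'dir',w,math.degrees(math.atan2(w[1],w[0])),P[:,2].mean())
    # plate+panel footprint
    r=[r for r in arm.masks_of(arm.snapshot(n),'orange_stand')] if n=='top' else []
    for k in r:
        if 300>k['box'][0]>225:
            Q=pts(p,k['pixels']); Q=Q[(Q[:,2]<.045)&(Q[:,2]>.006)]
            R=cv2.minAreaRect(Q[:,:2].astype(np.float32)*1000);print(R)
E
```

```text
top 230 [[0.65, 0.139, 0.06], [0.669, 0.18, 0.066], [0.687, 0.224, 0.07]]
len 0.0990877583912924 mid [0.66713019 0.18083684] dir [-0.36226305  0.9320759 ] 111.23924289654053 0.06619693395226099
((569.4012451171875, 142.1911163330078), (188.03125, 140.03195190429688), 21.323284149169922)
scene 274 [[0.654, 0.142, 0.061], [0.671, 0.185, 0.066], [0.688, 0.226, 0.069]]
len 0.09796417111188635 mid [0.67159648 0.18348144] dir [-0.3629401   0.93181247] 111.28086777665222 0.06555477925799404
```

```bash
python3 - <<'E'
from h import *
from scipy.spatial.transform import Rotation as R
s=arm.observe(); r=R.from_rotvec(s['eef_rot']); M=r.as_matrix(); print(M.round(3))
z=M[:,2]; a=np.degrees(np.arctan2(z[1],z[0])); print('jaw yaw',a, 'turn', (21.3-a+90)%180-90)
c=np.array([.669,.182]); print(np.r_[c,.2]-s['tool_pos'],s['t'])
# arc TCP waypoints relative deltas
u=np.array([np.cos(np.radians(21.3)),np.sin(np.radians(21.3))])
th=np.linspace(0,1.9,20)+.263
x=.1346*np.cos(th);zz=.1346*np.sin(th)
for i in range(1,20):
    dx=x[i]-x[i-1];print(round(th[i]-.263,2),(u*dx).round(4),round(zz[i]-zz[i-1],4))
E
```

```text
[[-0.912 -0.     0.41 ]
 [-0.41   0.    -0.912]
 [ 0.    -1.    -0.   ]]
jaw yaw -65.77433895868738 turn 87.07433895868738
[ 0.40234416  0.77475597 -0.01471543] 0.5
0.1 [-0.0039 -0.0015] 0.0128
0.2 [-0.005 -0.002] 0.0123
0.3 [-0.0062 -0.0024] 0.0117
0.4 [-0.0072 -0.0028] 0.011
0.5 [-0.0082 -0.0032] 0.0102
0.6 [-0.0091 -0.0035] 0.0092
0.7 [-0.0099 -0.0039] 0.0082
0.8 [-0.0106 -0.0041] 0.0071
0.9 [-0.0112 -0.0044] 0.0059
1.0 [-0.0117 -0.0046] 0.0047
1.1 [-0.0121 -0.0047] 0.0034
1.2 [-0.0124 -0.0048] 0.0021
1.3 [-0.0125 -0.0049] 0.0008
1.4 [-0.0125 -0.0049] -0.0006
1.5 [-0.0124 -0.0048] -0.0019
1.6 [-0.0122 -0.0047] -0.0032
1.7 [-0.0118 -0.0046] -0.0045
1.8 [-0.0113 -0.0044] -0.0058
1.9 [-0.0107 -0.0042] -0.0069
```

```bash
python3 -m crank '[0.0168,0.0323,0,0,0,3.63,-0.2,0.0168,0.0323,0,0,0,3.63,-0.2,0.0168,0.0323,0,0,0,3.63,-0.2,0.0168,0.0323,0,0,0,3.63,-0.2,0.0168,0.0323,0,0,0,3.63,-0.2,0.0168,0.0323,0,0,0,3.63,-0.2,0.0168,0.0323,0,0,0,3.63,-0.2,0.0168,0.0323,0,0,0,3.63,-0.2,0.0168,0.0323,0,0,0,3.63,-0.2,0.0168,0.0323,0,0,0,3.63,-0.2,0.0168,0.0323,0,0,0,3.63,-0.2,0.0168,0.0323,0,0,0,3.63,-0.2]' 25
python3 -m crank '[0.0168,0.0323,0,0,0,3.63,-0.2,0.0168,0.0323,0,0,0,3.63,-0.2,0.0168,0.0323,0,0,0,3.63,-0.2,0.0168,0.0323,0,0,0,3.63,-0.2,0.0168,0.0323,0,0,0,3.63,-0.2,0.0168,0.0323,0,0,0,3.63,-0.2,0.0168,0.0323,0,0,0,3.63,-0.2,0.0168,0.0323,0,0,0,3.63,-0.2,0.0168,0.0323,0,0,0,3.63,-0.2,0.0168,0.0323,0,0,0,3.63,-0.2,0.0168,0.0323,0,0,0,3.63,-0.2,0.0168,0.0323,0,0,0,3.63,-0.2]'
python3 -m crank '[0,0,0,0,0,0,-0.2,0,0,0,0,0,0,-0.2]'
python3 - <<'E'
from h import *
from scipy.spatial.transform import Rotation as R
s=arm.observe(); M=R.from_rotvec(s['eef_rot']).as_matrix(); z=M[:,2]
print(s['tool_pos'],np.degrees(np.arctan2(z[1],z[0])),M[:,1].round(3),s['joint_pos'].round(2),np.array([.669,.182,.067])-s['tool_pos'],s['gripper_width'])
E
```

```text
t: 1.5
tool_pos: [0.4688, -0.2035, 0.2151]
eef_rot: [-1.001, 1.486, -1.487]
contact_force: [0.7, -0.1, 0.0]
gripper_width: 0.057
t: 2.5
tool_pos: [0.6705, 0.1843, 0.2148]
eef_rot: [-1.364, 0.928, -0.928]
contact_force: [1.3, -0.8, 0.4]
gripper_width: 0.0569
t: 2.67
tool_pos: [0.67, 0.1839, 0.214]
eef_rot: [-1.364, 0.93, -0.929]
contact_force: [0.1, -1.0, 0.6]
gripper_width: 0.0575
[0.66999019 0.18393297 0.21399969] 21.465391464935212 [-0.001 -0.001 -1.   ] [ 0.19  0.22  1.54 -0.    1.38 -0.18] [-0.00099019 -0.00193297 -0.14699969] 0.05753979393817052
```

```bash
python3 -m crank '[-0.001,-0.002,-0.03,0,0,0,-0.2,0,0,-0.03,0,0,0,-0.2,0,0,-0.03,0,0,0,-0.2,0,0,-0.03,0,0,0,-0.2,0,0,-0.017,0,0,0,-0.2,0,0,-0.010,0,0,0,-0.2,0,0,0,0,0,0,-0.2]'
python3 - <<'E'
from h import *
snap('scene','s2.png')
E
```

```text
t: 3.25
tool_pos: [0.6667, 0.1788, 0.0648]
eef_rot: [-1.366, 0.935, -0.929]
contact_force: [0.0, -1.1, 0.6]
gripper_width: 0.0571
```

View pics/s2.png

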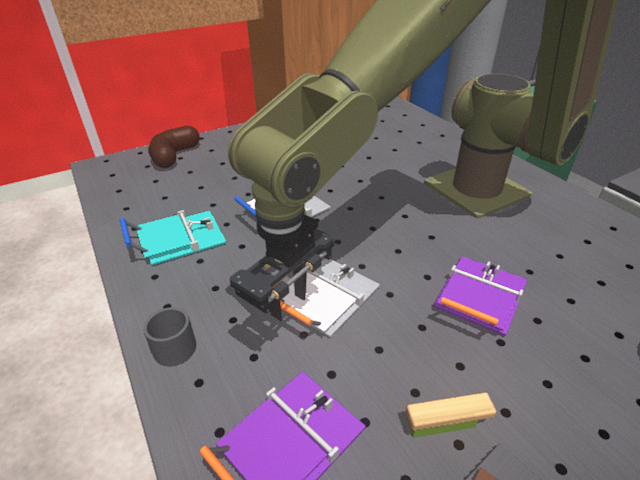

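The open fingers straddle the orange bar at about (280,305), with nothing touching. Closing now.

```bash
python3 -m crank '[0,0,0,0,0,0,1,0,0,0,0,0,0,1,0,0,0,0,0,0,1,0,0,0,0,0,0,1,0,0,0,0,0,0,1,0,0,0,0,0,0,1]' 25
```

```text
t: 3.8
tool_pos: [0.6691, 0.1805, 0.0683]
eef_rot: [-1.362, 0.93, -0.931]
contact_force: [-0.4, -0.4, 0.1]
gripper_width: 0.0225
```

```bash
python3 -m crank '[0,0,0,0,0,0,1,0,0,0,0,0,0,1,0,0,0,0,0,0,1,0,0,0,0,0,0,1]' 25
```

```text
t: 4.13
tool_pos: [0.6688, 0.1805, 0.0677]
eef_rot: [-1.363, 0.931, -0.93]
contact_force: [-0.2, 0.2, -0.4]
gripper_width: 0.0013
```

```bash
python3 - <<'E'
from h import *
p=snap('scene','s3.png'); i=p['image'][220:360,200:400,::-1]
cv2.imwrite('pics/s3z.png',cv2.resize(i,(800,560),interpolation=cv2.INTER_CUBIC))
print(arm.observe()['gripper_width'])
p=snap('top','t3.png'); i=p['image'][130:280,200:400,::-1]
cv2.imwrite('pics/t3z.png',cv2.resize(i,(800,600),interpolation=cv2.INTER_CUBIC))
E
```

```text
0.0006452589976609636
```

View pics/s3z.png

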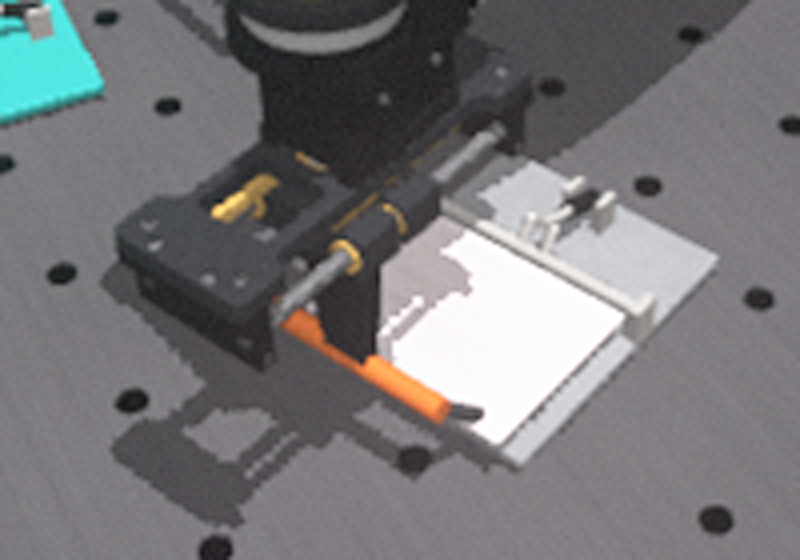

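View pics/t3z.png

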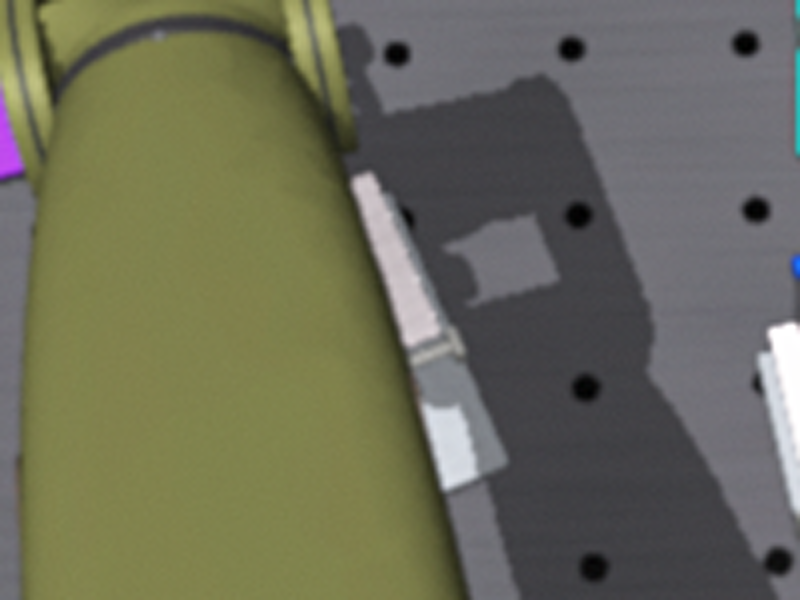

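```bash
python3 - <<'E'
from h import *
p=arm.snapshot('scene'); im=p['image'].astype(int)
s=arm.observe(); print(s['tool_pos'],s['gripper_width'])
O=np.array([.548,.135]);c,sn=np.cos(np.radians(21.3)),np.sin(np.radians(21.3))
def loc(P): d=P[:,:2]-O; return np.c_[d@[c,sn],d@[-sn,c],P[:,2]]*1000
for u in (282,285,288,291,294,297,300,305,308):
    row=[]
    for v in range(286,324,3):
        m=np.zeros((480,640),bool);m[v,u]=1;P=pts(p,m)
        k=im[v,u]; t='O' if k[0]-k[2]>90 else ('k' if k.max()<60 else '.')
        row.append(f"{v}{t}{loc(P)[0].round().astype(int).tolist() if len(P) else None}")
    print(u,*row)
print('tool local',loc(s['tool_pos'][None]))
E
```

```text
[0.66885675 0.18043973 0.06767699] 0.00026710783821810115
282 286.[166, 25, 163] 289.[169, 28, 160] 292k[142, -1, 113] 295k[141, -2, 105] 298k[140, -4, 95] 301k[139, -6, 86] 304k[136, -10, 73] 307O[136, -10, 65] 310.[100, -49, 0] 313.[106, -44, 0] 316.[112, -38, 1] 319.[119, -32, 3] 322.[124, -27, 2]
285 286.[162, 28, 161] 289k[143, 8, 128] 292k[141, 6, 117] 295k[141, 5, 110] 298k[142, 5, 103] 301k[140, 3, 93] 304k[139, 1, 83] 307.[135, -4, 69] 310O[136, -3, 62] 313.None 316.[108, -33, 1] 319.[114, -28, 0] 322.[119, -24, 0]
288 286.[156, 29, 157] 289k[137, 9, 123] 292k[138, 9, 117] 295k[138, 9, 109] 298k[138, 8, 102] 301k[139, 8, 95] 304k[139, 9, 88] 307k[138, 7, 78] 310O[135, 3, 65] 313.[98, -35, -1] 316.[104, -30, 0] 319.[110, -24, 0] 322.[116, -19, 1]
291 286.[153, 33, 157] 289.[130, 9, 118] 292k[129, 8, 108] 295k[129, 8, 102] 298k[130, 8, 95] 301.[130, 7, 87] 304.[130, 7, 79] 307k[131, 7, 72] 310.[132, 8, 66] 313O[136, 10, 63] 316.[101, -24, 0] 319.[106, -20, 0] 322.[114, -13, 2]
294 286k[146, 32, 152] 289.[121, 8, 110] 292.[124, 10, 106] 295.[123, 8, 96] 298.[122, 7, 88] 301.[88
[... 415 characters left out ...]
2.[62, -34, 29] 295.[68, -29, 28] 298.[74, -24, 28] 301.[79, -19, 28] 304.[85, -14, 28] 307.None 310.[98, -3, 29] 313O[128, 25, 67] 316O[133, 29, 65] 319O[135, 31, 61] 322.[103, 0, 2]
305 286.[44, -36, 29] 289.[49, -31, 28] 292.[56, -26, 29] 295.[63, -20, 30] 298.[69, -15, 29] 301.[75, -10, 30] 304.[80, -6, 28] 307.[86, -1, 29] 310.[91, 4, 27] 313.[97, 9, 28] 316O[128, 37, 67] 319O[132, 40, 65] 322O[135, 42, 61]
308 286.[39, -32, 28] 289.[46, -26, 29] 292.[53, -21, 30] 295.[60, -15, 31] 298.[65, -11, 29] 301.[72, -5, 30] 304.[77, -1, 29] 307.[82, 4, 29] 310.[89, 9, 30] 313.[94, 13, 28] 316.[100, 18, 29] 319O[131, 45, 67] 322O[135, 49, 66]
tool local [[129.10721544  -1.56556653  67.67699389]]
```

```bash
python3 - <<'E'
from h import *
p=dict(np.load('scene.npz'))
O=np.array([.548,.135]);c,s=np.cos(np.radians(21.3)),np.sin(np.radians(21.3))
def pr(x,y,z):
    w=np.r_[O+np.array([c*x-s*y,s*x+c*y])/1000,z/1000]; q=p['T'][:3,:3].T@(w-p['T'][:3,3]); return (q[:2]/q[2]*[p['fx'],p['fy']]+[p['cx'],p['cy']]).round(1)
for z in(42,55,66,80): print(z,'open front',pr(170,-10,z),pr(170,8,z),'closed',pr(142,-10,z),pr(142,8,z),pr(118,8,z))
i=cv2.imread('pics/s2.png')[260:350,230:350]; cv2.imwrite('pics/s2z.png',cv2.resize(i,(800,600),interpolation=cv2.INTER_CUBIC))
i=cv2.imread('pics/s3.png')[260:350,230:350]; cv2.imwrite('pics/s3y.png',cv2.resize(i,(800,600),interpolation=cv2.INTER_CUBIC))
E
```

```text
42 open front [270.1 327.4] [277.6 332.3] closed [280.8 317.8] [288.2 322.5] [297.  314.5]
55 open front [269.5 322.5] [277.  327.4] closed [280.3 312.9] [287.8 317.6] [296.7 309.6]
66 open front [269.  318.3] [276.6 323.2] closed [279.9 308.7] [287.5 313.4] [296.4 305.4]
80 open front [268.3 312.8] [276.  317.7] closed [279.4 303.3] [287. 308.] [296.1 300. ]
```

View pics/s2z.png

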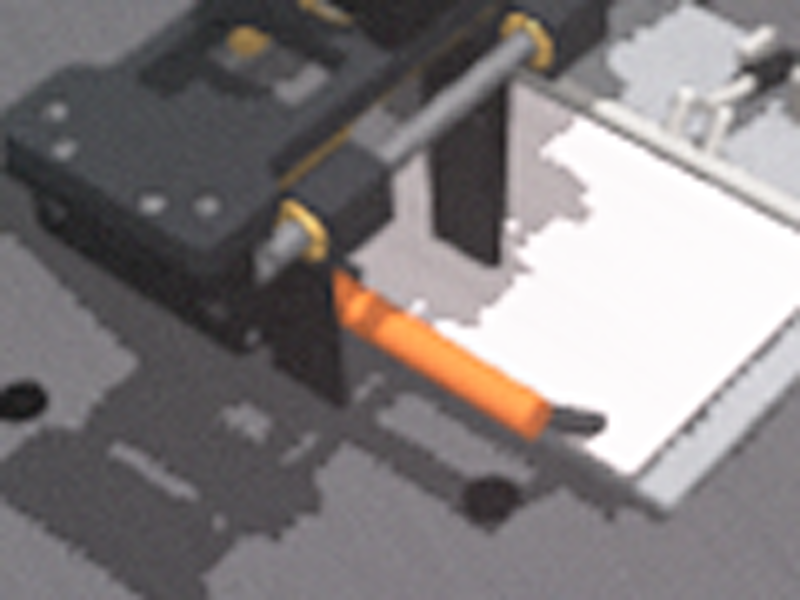

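View pics/s3y.png

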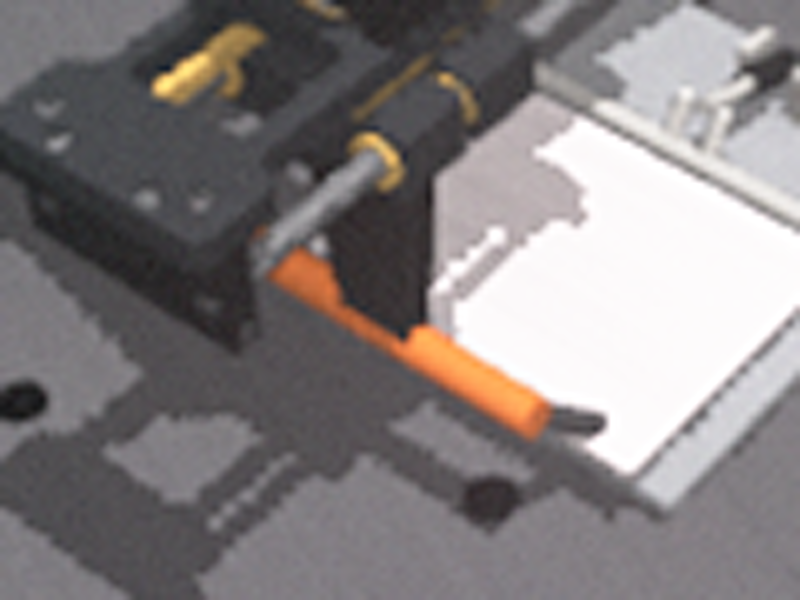

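The fingers closed fully at z≈66, on top of the bar: s3y shows the bar running beneath the tips at (415,335). The true tip height is therefore about 20 mm above what the TCP reading implies. I'll reopen, measure the tips with depth, then go lower.

```bash
python3 -m crank '[0,0,0.01,0,0,0,0,0,0,0,0,0,0,0,0,0,0,0,0,0,0,0,0,0,0,0,0,0,0,0,0,0,0,0,0]'
cat >> h.py <<'E'
O=np.array([.548,.135]);c_,s_=np.cos(np.radians(21.3)),np.sin(np.radians(21.3))
def loc(P): d=P[:,:2]-O; return np.c_[d@[c_,s_],d@[-s_,c_],P[:,2]]*1000
def fingers(f):
    p=snap('scene',f); im=p['image']; m=(im.max(2)<75)&(p['range_z']>0)
    L=loc(pts(p,m)); k=(abs(L[:,1])<25)&(L[:,0]>70)&(L[:,0]<190)&(L[:,2]>20)&(L[:,2]<140)
    L=L[k]
    for x0 in range(80,185,6):
        q=L[(L[:,0]>=x0)&(L[:,0]<x0+6)]
        if len(q): print(x0,len(q),'zmin',np.sort(q[:,2])[:4].round(),'y',np.percentile(q[:,1],[5,95]).round())
    i=im[250:350,220:353,::-1]; cv2.imwrite('pics/z'+f,cv2.resize(i,(798,600),interpolation=cv2.INTER_CUBIC))
    s=arm.observe(); print(s['tool_pos'],loc(s['tool_pos'][None]).round(),s['gripper_width'],s['contact_force'].round(1),s['joint_pos'].round(3))
E
python3 -c "
from h import *
fingers('s4.png')"
```

```text
t: 4.7
tool_pos: [0.6688, 0.1804, 0.0778]
eef_rot: [-1.363, 0.93, -0.931]
contact_force: [0.1, -0.1, 0.2]
gripper_width: 0.0286
104 14 zmin [114. 122. 124. 127.] y [8. 9.]
110 77 zmin [78. 80. 83. 83.] y [-3. 10.]
116 106 zmin [80. 80. 81. 81.] y [-9.  8.]
146 73 zmin [77. 79. 79. 79.] y [-10.  10.]
152 130 zmin [90. 90. 91. 92.] y [-9.  9.]
158 3 zmin [135. 136. 139.] y [-7.  7.]
[0.66874336 0.18039205 0.07760487] [[129.  -2.  78.]] 0.03222603185573713 [-0.8  0.5 -0.2] [ 0.186  0.326  1.653  0.     1.163 -0.186]
```

View pics/zs4.png

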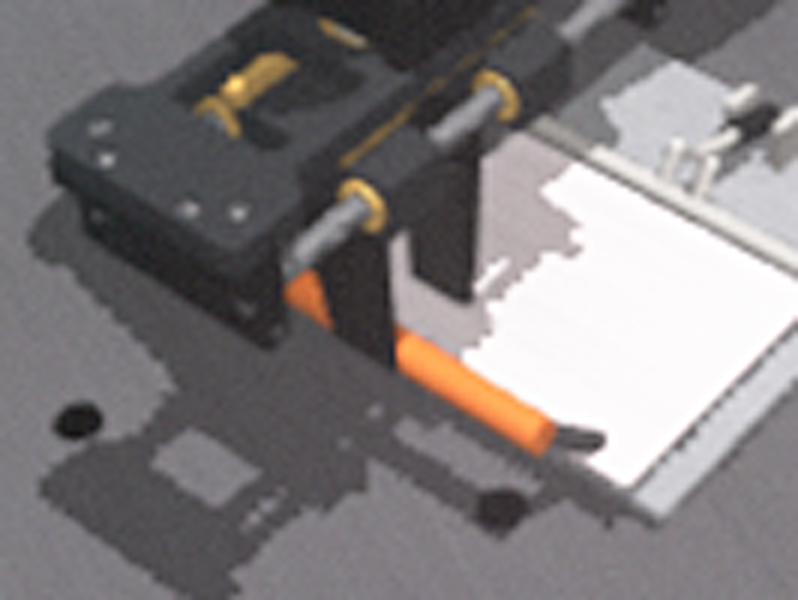

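Depth puts the fingertips at z≈77 with the TCP reading 78, so the tips sit about level with the reported TCP rather than 25 mm ahead. I'll descend until they are well below the bar.

```bash
python3 -m crank '[0,0,-0.001,0,0,0,0,0,0,-0.012,0,0,0,0,0,0,-0.012,0,0,0,0,0,0,-0.010,0,0,0,0,0,0,0,0,0,0,0]'
python3 -c "
from h import *
fingers('s5.png')"
```

```text
t: 5.17
tool_pos: [0.6661, 0.1799, 0.0381]
eef_rot: [-1.368, 0.935, -0.927]
contact_force: [-0.2, -0.0, -0.1]
gripper_width: 0.0472
80 1 zmin [139.] y [18. 18.]
86 4 zmin [139. 139. 140. 140.] y [17. 18.]
92 14 zmin [69. 76. 80. 81.] y [ 9. 21.]
98 121 zmin [40. 40. 43. 43.] y [-9. 15.]
104 138 zmin [40. 41. 41. 43.] y [-9. 12.]
116 1 zmin [131.] y [20. 20.]
122 2 zmin [133. 134.] y [22. 22.]
152 61 zmin [38. 38. 39. 40.] y [-12.  10.]
158 132 zmin [48. 49. 49. 50.] y [-18.  10.]
164 10 zmin [ 88.  90.  91. 139.] y [-23.  14.]
170 8 zmin [129. 132. 132. 139.] y [-24.  21.]
176 13 zmin [115. 123. 128. 129.] y [11. 23.]
[0.6668376  0.18004018 0.03946431] [[127.  -1.  39.]] 0.047834777706987415 [ 0.3 -0.4 -1. ] [ 0.186  0.366  1.672 -0.     1.109 -0.187]
```

View pics/zs5.png

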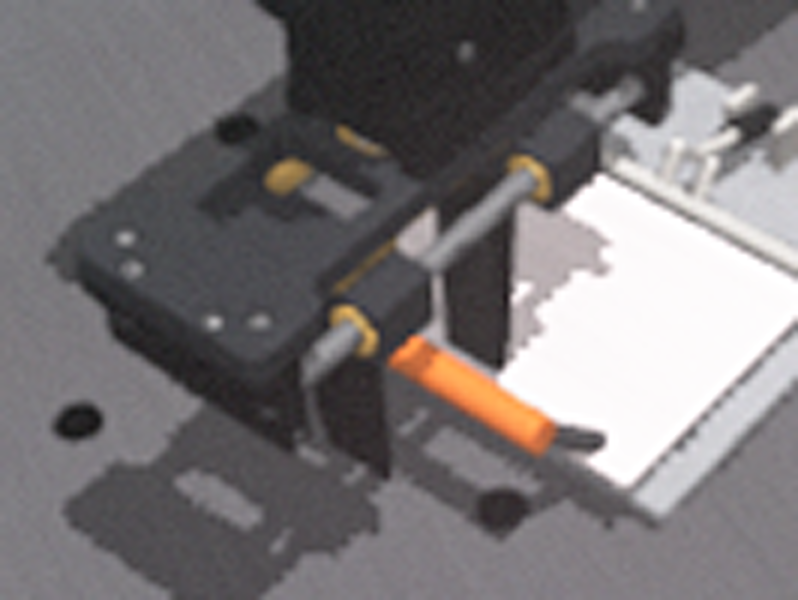

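The fingers now straddle the bar properly, with tips at z≈39. Closing.

```bash
python3 -m crank '[0,0,0,0,0,0,1,0,0,0,0,0,0,1,0,0,0,0,0,0,1,0,0,0,0,0,0,1,0,0,0,0,0,0,1,0,0,0,0,0,0,1,0,0,0,0,0,0,1,0,0,0,0,0,0,1,0,0,0,0,0,0,1]' 25
python3 -c "
from h import *
fingers('s6.png')"
```

```text
t: 5.97
tool_pos: [0.6678, 0.18, 0.0431]
eef_rot: [-1.365, 0.932, -0.929]
contact_force: [-4.7, -1.4, 4.4]
gripper_width: 0.0116
110 2 zmin [86. 91.] y [8. 9.]
116 27 zmin [60. 64. 65. 67.] y [ 7. 10.]
122 57 zmin [64. 64. 65. 66.] y [-3. 14.]
128 1 zmin [139.] y [21. 21.]
134 27 zmin [44. 44. 45. 46.] y [-7.  9.]
140 130 zmin [44. 44. 45. 45.] y [-12.   9.]
146 25 zmin [76. 81. 85. 85.] y [-6.  9.]
152 2 zmin [121. 131.] y [-17. -12.]
158 69 zmin [117. 117. 118. 119.] y [-20.  13.]
170 1 zmin [137.] y [20. 20.]
[0.66781421 0.18000505 0.04310997] [[128.  -2.  43.]] 0.011389171149172983 [-5.6 -1.5  3.9] [ 1.860e-01  3.620e-01  1.670e+00 -1.000e-03  1.112e+00 -1.870e-01]
```

```bash
python3 -m crank '[-0.0018,-0.0007,0.0065,0,0,0,1,-0.0021,-0.0008,0.0063,0,0,0,1,-0.0024,-0.0009,0.0062,0,0,0,1,-0.0026,-0.0011,0.0061,0,0,0,1,-0.003,-0.0012,0.0059,0,0,0,1,-0.0032,-0.0012,0.0058,0,0,0,1]'
python3 -m crank '[-0.0035,-0.0014,0.0056,0,0,0,1,-0.0037,-0.0014,0.0054,0,0,0,1,-0.0040,-0.0016,0.0052,0,0,0,1,-0.0042,-0.0016,0.0050,0,0,0,1]'
python3 -c "
from h import *
fingers('s7.png')"
```

```text
t: 6.52
tool_pos: [0.6536, 0.1745, 0.0802]
eef_rot: [-1.362, 0.93, -0.931]
contact_force: [0.2, 0.2, -5.3]
gripper_width: 0.0107
t: 6.85
tool_pos: [0.6388, 0.1687, 0.1022]
eef_rot: [-1.361, 0.929, -0.932]
contact_force: [3.4, 1.4, -3.0]
gripper_width: 0.0114
80 2 zmin [133. 138.] y [8. 8.]
86 28 zmin [ 76. 117. 118. 121.] y [-0. 10.]
92 40 zmin [121. 121. 121. 123.] y [-2.  8.]
104 40 zmin [103. 103. 104. 104.] y [-10.   9.]
110 104 zmin [106. 107. 109. 113.] y [-11.   9.]
[0.63822707 0.16844749 0.10298588] [[ 96.  -2. 103.]] 0.011476682919897776 [ 0.6  0.4 -2.8] [ 0.177  0.233  1.72   0.     1.186 -0.196]
```

View pics/s7.png

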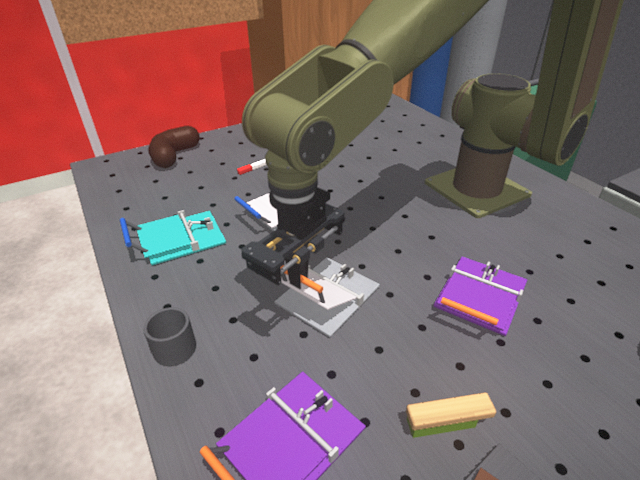

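The panel is lifting, with the bar in the jaws at about (310,284). Continuing along the arc.

```bash
python3 -m crank '[-0.0045,-0.0017,0.0047,0,0,0,1,-0.0046,-0.0018,0.0045,0,0,0,1,-0.0048,-0.0019,0.0042,0,0,0,1,-0.0051,-0.002,0.004,0,0,0,1,-0.0052,-0.002,0.0037,0,0,0,1,-0.0054,-0.0021,0.0034,0,0,0,1,-0.0055,-0.0022,0.0031,0,0,0,1,-0.0057,-0.0022,0.0028,0,0,0,1,-0.0058,-0.0023,0.0025,0,0,0,1,-0.0059,-0.0023,0.0022,0,0,0,1]'
python3 -m crank '[-0.006,-0.0023,0.0019,0,0,0,1,-0.0061,-0.0024,0.0015,0,0,0,1,-0.0062,-0.0024,0.0012,0,0,0,1,-0.0062,-0.0024,0.0009,0,0,0,1,-0.0062,-0.0024,0.0006,0,0,0,1,-0.0063,-0.0025,0.0002,0,0,0,1]'
python3 -c "
from h import *
fingers('s8.png')"
```

```text
t: 7.73
tool_pos: [0.5879, 0.1488, 0.1397]
eef_rot: [-1.357, 0.926, -0.933]
contact_force: [3.1, 2.1, 6.2]
gripper_width: 0.011
t: 8.23
tool_pos: [0.5496, 0.1338, 0.1453]
eef_rot: [-1.36, 0.928, -0.932]
contact_force: [1.4, -0.3, 4.8]
gripper_width: 0.0109
[0.54856287 0.1334321  0.14516153] [[ -0.  -2. 145.]] 0.011130702577429933 [-0.2  0.2  6.4] [ 0.144 -0.011  1.911 -0.     1.239 -0.229]
```

View pics/s8.png

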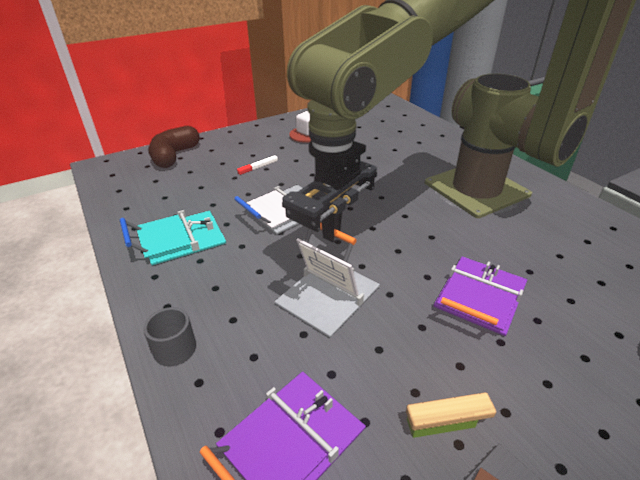

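The panel is about upright (1.3 rad) with the bar still held. Carrying on towards the stop.

```bash
python3 -m crank '[-0.0063,-0.0025,-0.0002,0,0,0,1,-0.0063,-0.0025,-0.0005,0,0,0,1,-0.0062,-0.0024,-0.0008,0,0,0,1,-0.0062,-0.0024,-0.0011,0,0,0,1,-0.0061,-0.0024,-0.0015,0,0,0,1,-0.0061,-0.0024,-0.0018,0,0,0,1,-0.006,-0.0023,-0.0021,0,0,0,1,-0.0059,-0.0023,-0.0024,0,0,0,1,-0.0058,-0.0023,-0.0027,0,0,0,1,-0.0056,-0.0022,-0.003,0,0,0,1]'
python3 -m crank '[-0.0055,-0.0022,-0.0033,0,0,0,1,-0.0054,-0.0021,-0.0035,0,0,0,1,0,0,0,0,0,0,1]'
python3 -c "
from h import *
fingers('s9.png')"
```

```text
t: 9.12
tool_pos: [0.4872, 0.1095, 0.1261]
eef_rot: [-1.364, 0.931, -0.93]
contact_force: [-2.7, -0.4, 3.5]
gripper_width: 0.0113
t: 9.37
tool_pos: [0.4752, 0.1049, 0.1175]
eef_rot: [-1.366, 0.933, -0.929]
contact_force: [-3.9, -2.2, 2.9]
gripper_width: 0.0115
[0.47571932 0.1050498  0.1179077 ] [[-78.  -2. 118.]] 0.010865591710285769 [-3.6 -2.6  1.8] [ 1.070e-01 -1.590e-01  2.097e+00 -1.000e-03  1.207e+00 -2.650e-01]
```

View pics/s9.png

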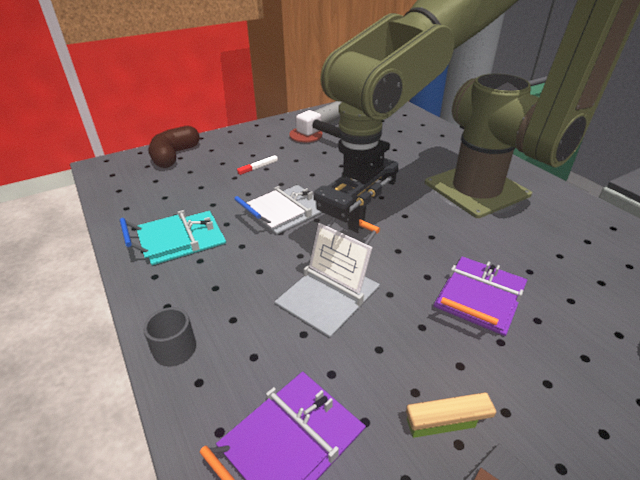

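It is close to fully open with the drawing showing. I'll open the jaws only part way, to stay clear of the panel's edge, then lift.

```bash
python3 -m crank '[0,0,0,0,0,0,0.35,0,0,0,0,0,0,0.35,0,0,0,0,0,0,0.35,0,0,0,0,0,0,0.35,0,0,0,0,0,0,0.35]'
python3 -c "
from h import *
fingers('s10.png')
p=snap('top','t10.png')"
```

```text
t: 9.83
tool_pos: [0.4781, 0.1058, 0.1195]
eef_rot: [-1.362, 0.93, -0.931]
contact_force: [0.5, 0.3, 0.5]
gripper_width: 0.0303
[0.47799825 0.10581051 0.11952024] [[-76.  -2. 120.]] 0.030740718438542262 [ 0.6  0.2 -0.2] [ 0.108 -0.158  2.094  0.     1.205 -0.265]
```

View pics/s10.png

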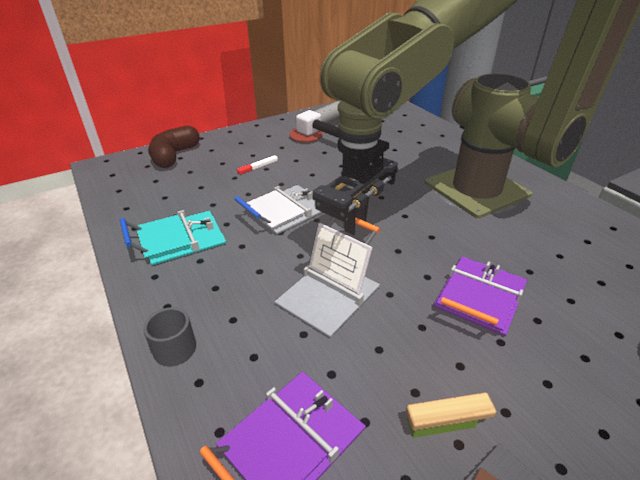

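Released: the force is near zero, and the panel is standing at about (338,258). Lifting straight up.

```bash
python3 -m crank '[0,0,0.005,0,0,0,0.35,0,0,0.015,0,0,0,0.35,0,0,0.02,0,0,0,0.35,0,0,0.025,0,0,0,0.35,0,0,0.03,0,0,0,0.35,0,0,0.03,0,0,0,0.35,0,0,0.03,0,0,0,0.35,0,0,0.0,0,0,0,0.35,0,0,0,0,0,0,0.35]'
python3 - <<'E'
from h import *
p=snap('scene','s11.png'); im=p['image'].astype(int)
m=np.zeros((480,640),bool); m[210:300,300:390]=True
o=m&(im[:,:,0]-im[:,:,2]>90); L=loc(pts(p,o)); print('bar',np.median(L,0).round(),L.min(0).round(),L.max(0).round())
w=m&(im.min(2)>140); L=loc(pts(p,w)); L=L[(L[:,2]>35)&(L[:,2]<125)]
k=np.polyfit(L[:,2],L[:,0],1); print('panel angle',np.pi/2+np.arctan(-k[0]))
s=arm.observe();print(s['tool_pos'],s['contact_force'].round(2))
p=snap('top','t11.png')
for r in arm.masks_of(p,'blue_panel'): print(r['box'],np.percentile(pts(p,r['pixels'])[:,2],[5,50,98]).round(3))
E
```

```text
t: 10.68
tool_pos: [0.4788, 0.1058, 0.2774]
eef_rot: [-1.359, 0.926, -0.934]
contact_force: [0.4, -0.6, -0.3]
gripper_width: 0.0309
bar [-74.   3. 141.] [-227.  -49.    1.] [-69.  49. 144.]
panel angle 1.919057478128732
[0.47774823 0.10569302 0.27503953] [ 1.06 -0.32 -0.52]
[404.2, 72.2, 462.0, 141.4] [0.012 0.03  0.069]
[392.8, 190.8, 460.3, 260.4] [0.026 0.03  0.068]
```

View pics/s11.png

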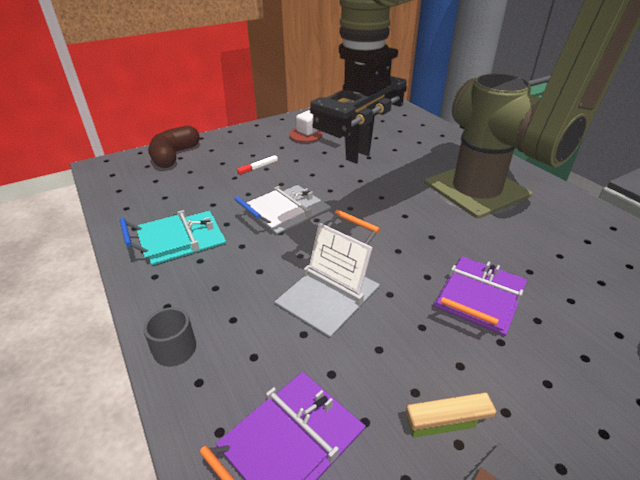

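The panel measures 1.919 rad (fully open), the bar is free at about (357,222), the blue stand is still folded, and the gripper is well clear. Handing in.

```bash
python3 -c "
from h import *
print(arm.close_job())"
```

```text
the job is handed in; nothing more can be done
None
```

The orange stand's panel is fully open against its stop with the drawing showing, and the job is handed in at about 11 s of the 40 s allowed. I gripped the bar, carried it round its arc, let go and lifted straight up.

**Last checks:**
- **Panel:** its angle measures 1.919 rad in the depth image, against 1.92 for fully open.
- **Bar:** its visible surface sits at about x −74, z 141 mm in the stand's frame, which agrees with the open position.
- **Blue and look-alike stands:** the blue stand is still folded, and the purple and turquoise ones were not touched.
- **Gripper:** it is about 0.14 m above the bar, and the force reading is close to zero.

**What disagreed:** my first close missed. The gripper shut completely just above the bar, because the fingertips were about level with the reported TCP, not 25 mm ahead of it as described. I measured the tips with the depth camera, went about 30 mm lower and the second grasp held. Contact force readings stayed below about 8 N throughout.

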